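Dock the upturned mesh satellite and pair it with the router

TASK

The white mesh satellite is lying upside down with its feet in the air. Turn it over and set it down gently on the black charging pad, feet down, centred and in line with the pad; then pair it by pressing the router's green key, then blue, then yellow, one at a time, each fully down for a moment and then let up. Never press the red reset key, press no key before the satellite is docked, and leave the other things on the shelf where they are.

Things in the scene. Friction and masses are not known exactly. Their poses are not given: they have to be found in the camera images.
- satellite: Loose rigid white block with a blue band, 130 mm long (its x), 56 wide (y), 50 thick (z), 0.18 to 0.37 kg. Origin: centre of the underside, the plane of its four dark rubber feet (3 mm proud) with two brass strips. Its z axis points from there to the flat top face with grey vent slots. At the start it lies upside down: z axis down, origin 50 mm above the shelf.
- satellite_mid (a point): Centre of the satellite block, 25 mm from its underside; its centre of mass. The flat ends (56 x 50 mm) are square, so it can be stood on end in between. Docked, its z axis points up and its length lies along the pad's x axis, either way round.
- pad: Charging pad, fixed flat black slab 160 mm (its x) x 84 mm (its y) x 8 mm high, without a rim, a grey 134 x 60 mm panel and two brass strips marking its middle. Origin: centre of its underside on the shelf; the satellite lies on its top face, 8 mm up. Its heading varies.
- router: Fixed router. Grey key deck 60 mm deep (its x), 204 wide (y), 18 high; origin: centre of the deck's underside. Behind it (+x) a black case 34 mm high reaching 142 mm back from the origin, with two aerials 123 mm high at its rear, at y = +-80 mm. Four round keys in a row along y through the origin, 48 mm apart; which colour is where varies.
- key_green_top (a point): Centre of the top face of the green round key (30 mm across), 40 mm above the shelf when up, which is pressed straight down. It moves with the key.
- key_blue_top (a point): The same for the blue key.
- key_yellow_top (a point): The same for the yellow key.
- key_red_top (a point): The same for the red reset key, which must not be pressed.
- key_green (a joint): Travel of the green key in m: 0 up, 0.006 fully down. A spring returns it; fully down takes about 4.5 N. A press counts when it is down by more than 4 mm for 0.1 s with the other keys up.
- key_blue (a joint): The same for the blue key.
- key_yellow (a joint): The same for the yellow key.
- key_red (a joint): The same for the red key.
- stapler: Bystander: stainless steel stapler, loose, 135 x 36 mm, 60 mm high, origin at the centre of its underside.
- tape: Bystander: black tape dispenser, loose, 150 x 58 mm, 81 mm high, origin at the centre of its underside.
- cup: Bystander: white ceramic cup, loose, 80 mm across, 95 mm high, holding two pencils that rise to 165 mm; origin at the centre of its underside.
- tray: Bystander: coral hard-silicone key tray, loose, 110 x 160 mm, 18 mm high, with a brass key in it; origin at the centre of its underside.

How it is judged:
On the way, in this order (a step that is already met when the one before it is completed fails the run):
1. the satellite lies right way up on the pad, centred and in line, at rest and let go (angle between satellite's own z axis and vertical below 0.1 rad and horizontal distance between satellite and pad below 0.015 m and z of satellite in the frame of pad below 0.012 m and angle between the x axis of satellite and the x axis of pad, either way round below 0.17 rad and linear speed of satellite below 0.02 m/s and contact force between the fingers and satellite below 0.1 N), for 0.2 s.
2. the green key is fully down, the others up (value of joint key_green above 0.004 m and value of joint each of key_blue, key_yellow below 0.0015 m), for 0.1 s.
3. then the blue key is fully down, the others up (value of joint key_blue above 0.004 m and value of joint each of key_green, key_yellow below 0.0015 m), for 0.1 s.
4. then the yellow key is fully down, the others up (value of joint key_yellow above 0.004 m and value of joint each of key_green, key_blue below 0.0015 m), for 0.1 s.
At the end, for the whole second after the job is handed in: The satellite lies at rest right way up (within 0.1 rad) on the pad's top face, its centre within 15 mm of the pad's centre and its length within 0.17 rad of the pad's, and all four keys are up again (within 1.5 mm) (angle between satellite's own z axis and vertical below 0.1 rad and horizontal distance between satellite and pad below 0.015 m and z of satellite in the frame of pad below 0.012 m and angle between the x axis of satellite and the x axis of pad, either way round below 0.17 rad and linear speed of satellite below 0.02 m/s and value of joint each of key_green, key_blue, key_yellow, key_red below 0.0015 m); the robot touches nothing.
It fails at once if the red reset key is pressed (more than 2 mm) (value of joint key_red above 0.002 m).
It fails at once if a key is pressed (more than 2 mm) while the satellite is not the right way up on the pad (value of joint any of key_green, key_blue, key_yellow above 0.002 m and (angle between satellite's own z axis and vertical above 0.1 rad or horizontal distance between satellite and pad above 0.015 m)).
It fails at once if two keys are pressed together (both more than 2 mm) (value of joint each of key_green, key_blue above 0.002 m or value of joint each of key_green, key_yellow above 0.002 m or value of joint each of key_blue, key_yellow above 0.002 m).
It fails at once if the stapler, tape dispenser, cup or key tray is moved more than 30 mm (distance of any of stapler, tape, cup, tray from where it was at the start of the episode above 0.03 m).
It fails at once if the satellite is dropped or let topple (moving faster than 0.5 m/s with no finger on it) (linear speed of satellite above 0.5 m/s and contact force between the fingers and satellite below 0.1 N).
It also fails if it takes over 67 s, if anything falls off the work surface, if the arm or the gripper's body presses on something with over 40 N, if the wrist force passes 120 N, or if a joint passes its speed limit or range.

ROBOT

A 6-joint arm with a two-finger parallel gripper is mounted at the origin on the work surface. World frame = base frame: x ahead of the robot, y to its left, z up, the work surface at z = 0. Lengths are in m, angles in rad, forces in N, time in s.
With the tool pointing down it reaches from about 0.15 to 0.775 m from the base axis. Payload 6.1 kg.
Tool frame: the origin (TCP) lies on the centre line of the jaws, within the pads' length; the fingertips stand 25 mm ahead of it and the grasp point (between the pads) lies 6 mm ahead of it (nose_length is the distance from the TCP to the fingertips, in m); z points along the fingers, x is the direction in which the jaws open and shut, and the axes are right-handed (so a half turn about z gives the same grasp; the last joint's range is limited). The gripper opens to 85 mm and grips with 20 to 120 N. Pads are 22 mm wide; open, the fingers measure 114 mm over their backs; the gripper's body (76 mm by 85 mm) begins 54 mm behind the grasp point. The pads swing forward as they close: fully open they stand 13 mm farther back than shut.
Start: joints at [-1.105, 0.126, -0.04, 1.405, 0, 1.571], TCP at [0.236, -0.469, 0.256] pointing down, gripper open.
Joint ranges: [-2.72, 2.72], [-0.95, 1.95], [-1.27, 1.35], [-1.78, 2.02], [-1.46, 1.47], [-3.14, 3.14]. Speed limits (rad/s): [2.39, 2.39, 3.01, 3.14, 3.14, 3.14].

INTERFACE

Orientations are given as a 3x3 rotation matrix whose columns are the frame's x, y, z axes.
In Python, from cell import * gives the robot as it stands.
- The arm moves only by the tool move_arm, never from a script. Its argument "moves" is one flat list of numbers, 5 for each row, row after row: the shift along the tool's x, y, z in m, then the turn about the tool's z in degrees, then the closure, from 0 (fully open) to 1 (shut). In form: [x, y, z, spin, claw, x, y, z, spin, claw, ...]. A call has exactly 10 rows; each row shifts and turns the commanded pose from where the row before left it, along the tool's axes as they then stand; what a row does not reach is not made up. A row lasts 1/8 s, in which the tool goes at most 62.5 mm and 10.7 degrees, less where a joint would pass 70% of its speed; a pose out of reach is approached as far as the arm can. A call with a gripper value outside its range is refused whole. The fingers move at their own pace and stop on an object; "force" is the grip in N (left out, the last holds). Time passes only in rows, so rows that do not move let the fingers close, or fill a call up. It gives the time, the measured TCP pose, the force and the opening at its end, in the units of the state.
- get_obs(): the state, without advancing time (a new reading comes with each control period).
- snapshot(name): name is "scene" or "top" or "wrist"; returns a dict with "img" (420x560x3 uint8, red, green, blue), "mtx" (3x3 intrinsics, pixels), "extrinsics" (4x4, takes a point from camera to world coordinates). Camera axes: x right, y up, looking along -z (the intrinsics and any distortion apply to the point x, -y, -z); pixel columns grow to the right and rows downward; lengths in m; the calibration is good to about 2 mm. A picture is of the moment at which its call begins. There is no depth.
- close_job(): hands the job in, once; it reports no verdict.
The state is a dict: "clock": time; "joints": joint angles; "joint_vel": joint speeds; "effort": joint torques, N m; "position": TCP position; "ee_rot": TCP orientation; "contact_force": force on the tool from outside, world axes, zero at the start; "ft_torque": the same for the moment, N m; "grip_width": finger opening in m.
Only numpy, scipy, OpenCV 4.12 (cv2) and the standard library are available. Lean on these libraries where they do the work, as an engineer would, in place of code of your own. Each camera call takes 0.05 s, during which the arm holds its last target. There are 200 camera calls.

## Working session

There is one attempt and no reset: what is moved stays moved. The work goes in short steps, Python scripts to look and compute and a tool call to move; the robot and the scene stay as the last step left them, time stands still between calls to the robot, and variables do not carry over. Pictures are saved under pics/ and viewed, about 8 in all and at most 12, crops included, and the job is handed in when it is done.

Besides the shell and the picture viewer there is one more tool, called after "Emit:" as a command line: name --argument value ..., lists and objects as JSON in quotes. move_arm: Moves the arm, as the interface text tells. Its arguments: {"type":"object","properties":{"moves":{"type":"array"},"force":{"type":"number"}},"required":["moves"]}

```bash
ls; mkdir -p pics; python3 - <<'E'
from cell import *
import cv2,numpy as np
o=get_obs();print(o)
for n in("scene","top"):
    s=snapshot(n);cv2.imwrite(f"pics/{n}0.png",s["img"][:,:,::-1]);np.savez(f"pics/{n}0.npz",**s);print(n,s["mtx"],s["extrinsics"],s.keys())
E
```

```text
pics
{'clock': 0.0, 'joints': array([-1.10500906e+00,  1.26401074e-01, -4.06191285e-02,  1.40536120e+00,
        1.65111609e-05,  1.57079711e+00]), 'joint_vel': array([ 1.83604664e-03,  3.94468483e-05, -1.30136212e-03,  7.72500106e-04,
       -2.20462777e-03,  8.11450379e-05]), 'effort': array([ 8.87601145e-04, -4.35916471e+01,  3.52922738e+01,  1.71339826e-02,
        3.87471644e-06,  6.00541696e-06]), 'position': array([ 0.23563615, -0.46875219,  0.25551227]), 'ee_rot': array([[ 4.49125080e-01, -8.93468621e-01, -6.97145448e-04],
       [-8.93467487e-01, -4.49125621e-01,  1.42362724e-03],
       [-1.58507215e-03, -1.65099059e-05, -9.99998744e-01]]), 'contact_force': array([-0.55162399, -0.04598471, -0.65112395]), 'ft_torque': array([ 0.05191906,  0.04967359, -0.01283267]), 'grip_width': 0.08573258257723572}
scene [[409.66269308   0.         287.39664454]
 [  0.         409.66269308 210.95807239]
 [  0.           0.           1.        ]] [[-0.67884912 -0.54899346  0.48761671  1.02389891]
 [ 0.73417878 -0.49657765  0.46302501  0.48837384]
 [-0.01205814  0.67232196  0.74016065  0.77428419]
 [ 0.          0.          0.          1.        ]] dict_keys(['img', 'mtx', 'extrinsics'])
top [[491.11193652   0.         274.08414386]
 [  0.         491.11193652 212.15496663]
 [  0.           0.           1.        ]] [[ 1.19361078e-03  9.83530904e-01 -1.80736096e-01  3.44421879e-01]
 [-9.99998853e-01  1.34241229e-03  7.00992031e-04  5.29914106e-02]
 [ 9.32069682e-04  1.80735052e-01  9.83531378e-01  1.29427344e+00]
 [ 0.00000000e+00  0.00000000e+00  0.00000000e+00  1.00000000e+00]] dict_keys(['img', 'mtx', 'extrinsics'])
```

View pics/top0.png

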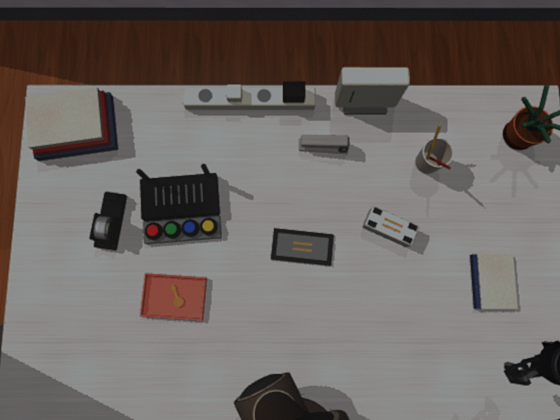

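View pics/scene0.png

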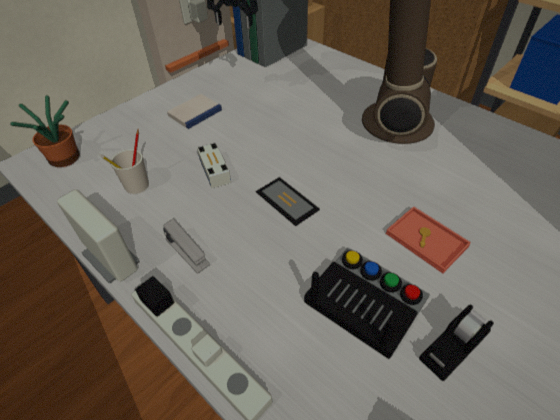

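The top view shows the satellite at about (391,227) with its brass strips and feet up, and the pad at (303,247). The keys are red (152,230), green (171,229), blue (190,228) and yellow (208,226). The scene view agrees. Next I'll measure these positions.

```bash
cat > h.py <<'E'
import cv2,numpy as np
from cell import *
def ray(s,uv,z):
    uv=np.atleast_2d(uv).astype(float);K=s["mtx"];E=s["extrinsics"]
    d=np.c_[(uv[:,0]-K[0,2])/K[0,0],-(uv[:,1]-K[1,2])/K[1,1],-np.ones(len(uv))]@E[:3,:3].T
    c=E[:3,3];return c+d*((z-c[2])/d[:,2])[:,None]
def blobs(s,lo,hi,box,amin=12):
    x0,y0,x1,y1=box;hsv=cv2.cvtColor(s["img"],cv2.COLOR_RGB2HSV)[y0:y1,x0:x1]
    m=cv2.inRange(hsv,np.array(lo),np.array(hi))
    c,_=cv2.findContours(m,cv2.RETR_EXTERNAL,cv2.CHAIN_APPROX_NONE,offset=(x0,y0))
    return sorted([k.reshape(-1,2) for k in c if cv2.contourArea(k)>=amin],key=lambda k:-cv2.contourArea(k))
def rect(s,c,z):
    w=ray(s,c,z)[:,:2].astype(np.float32);(p,wh,a)=cv2.minAreaRect(w);
    if wh[0]<wh[1]: wh=wh[::-1];a+=90
    return np.round(p,4),np.round(wh,3),round((a+90)%180-90,1)
E
python3 - <<'E'
from h import *
np.set_printoptions(precision=4,suppress=True)
L=lambda n:dict(np.load(f"pics/{n}0.npz"))
t,s=L("top"),L("scene")
for nm,S,bs,bp,bk in(("top",t,(355,195,430,255),(265,222,340,272),(138,212,225,245)),("scene",s,(190,135,240,195),(250,170,325,230),(335,240,430,310))):
    print(nm)
    for b,z in((bs,.05),(bp,.009)):
        for c in blobs(S,(10,90,60),(28,255,255),b,4): print(" brass",c.mean(0),rect(S,c,z))
    for n,lo,hi in(("red",(0,130,60),(8,255,255)),("green",(50,100,30),(85,255,255)),("blue",(100,120,40),(125,255,255)),("yellow",(20,130,80),(34,255,255))):
        for c in blobs(S,lo,hi,bk,20)[:2]: print(" ",n,rect(S,c,.04))
    for c in blobs(S,(0,0,0),(180,255,70),bp,300)[:1]: print(" pad",rect(S,c,.008))
    for c in blobs(S,(0,0,150),(180,60,255),bs,100)[:2]: print(" sat white",rect(S,c,.05))
a=t["img"][190:260,345:435];b=s["img"][135:200,180:250]
cv2.imwrite("pics/c1.png",np.hstack([cv2.resize(a,(450,350),interpolation=2),cv2.resize(b,(350,350),interpolation=2)])[:,:,::-1])
E
```

```text
top
 brass [391.     227.7647] (array([ 0.5327, -0.2476]), array([0.045, 0.005]), 65.5)
 brass [393.     222.0294] (array([ 0.5477, -0.2531]), array([0.045, 0.005]), 65.4)
 brass [302.2564 243.2821] (array([ 0.4973, -0.0227]), array([0.05 , 0.007]), 83.7)
 brass [302.     249.3684] (array([ 0.4815, -0.0213]), array([0.048, 0.007]), 84.3)
  red (array([0.5289, 0.3682]), array([0.029, 0.028]), 2.5)
  green (array([0.5317, 0.3194]), array([0.029, 0.028]), 2.1)
  blue (array([0.5369, 0.2705]), array([0.029, 0.028]), 1.7)
  yellow (array([0.5403, 0.2235]), array([0.027, 0.026]), -43.9)
 pad (array([ 0.4887, -0.0217]), array([0.159, 0.084]), 84.1)
scene
 brass [214.85 157.  ] (array([ 0.5331, -0.2459]), array([0.045, 0.005]), 66.7)
 brass [209.25 159.  ] (array([ 0.5483, -0.2511]), array([0.045, 0.005]), 67.3)
 brass [284.2593 200.1481] (array([ 0.4974, -0.0218]), array([0.05 , 0.007]), 83.5)
 brass [289.2593 197.3704] (array([ 0.4813, -0.0201]), array([0.05 , 0.007]), 83.2)
  red (array([0.4364, 0.3115]), array([0.073, 0.065]), -60.3)
  red (array([0.5329, 0.3694]), array([0.035, 0.028]), 30.6)
  green (array([0.5364, 0.322 ]), array([0.032, 0.032]), -47.7)
  blue (array([0.5417, 0.2752]), array([0.033, 0.03 ]), 42.3)
  yellow (array([0.5444, 0.2273]), array([0.032, 0.029]), 42.2)
 pad (array([ 0.4921, -0.0192]), array([0.16 , 0.084]), 83.9)
 sat white (array([ 0.5428, -0.2454]), array([0.125, 0.052]), 65.5)
```

View pics/c1.png

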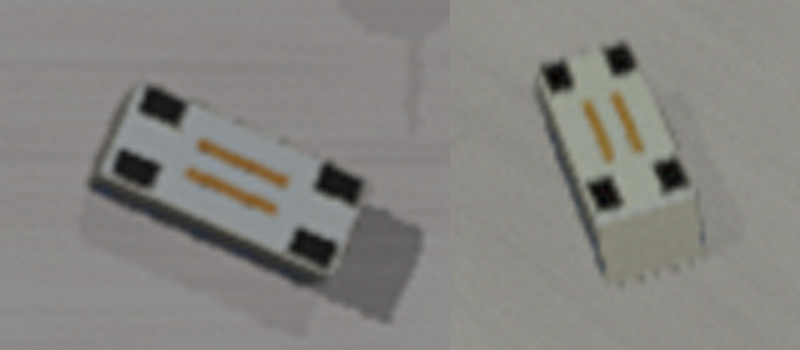

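The satellite's feet face up. Its centre is about (0.540, -0.249) and its long axis points 66° from world x. The pad is at (0.489, -0.0215), heading 83.8°. The tool can only spin about its vertical axis, so I'll grip one end across the width and let the block swing to stand on end. First move: approach that end.

Emit:
move_arm --moves '[0,0,0.02,-9.8,0,0,0,0.02,-9.8,0,0,0,0.02,-9.8,0,0,0,0.02,-9.9,0,0.0314,-0.0437,0,0,0,0.0314,-0.0437,0,0,0,0.0314,-0.0437,0,0,0,0.0314,-0.0437,0,0,0,0.0314,-0.0437,0,0,0,0.0316,-0.0439,0,0,0]' --force 20

```text
clock: 1.35
position: [0.5161, -0.3049, 0.1759]
ee_rot: [[0.913, -0.407, -0.001], [-0.407, -0.913, 0.0], [-0.001, 0.0, -1.0]]
contact_force: [0.6, -0.4, 0.1]
grip_width: 0.0853
```

Emit:
move_arm --moves '[0,0,0.04,0,0,0,0,0.04,0,0,0,0,0.041,0,0,0,0,0,0,0.3,0,0,0,0,0.7,0,0,0,0,1,0,0,0,0,1,0,0,0,0,1,0,0,0,0,1,0,0,0,0,1]' --force 20

```text
clock: 2.6
position: [0.5153, -0.3067, 0.0561]
ee_rot: [[0.913, -0.407, 0.001], [-0.407, -0.913, -0.001], [0.002, 0.001, -1.0]]
contact_force: [0.0, -3.0, 3.6]
grip_width: 0.0553
```

Emit:
move_arm --moves '[0,0,-0.005,0,1,0,0,-0.005,0,1,0,0,-0.005,0,1,0,-0.001,-0.005,0,1,0,-0.001,-0.005,0,1,0,-0.002,-0.005,0,1,0,-0.002,-0.005,0,1,0,-0.002,-0.005,0,1,0,0,0,0,1,0,0,0,0,1]'

```text
clock: 3.85
position: [0.518, -0.2988, 0.0952]
ee_rot: [[0.913, -0.407, -0.0], [-0.407, -0.913, 0.0], [-0.0, 0.0, -1.0]]
contact_force: [0.6, -0.7, -2.9]
grip_width: 0.0553
```

```bash
python3 - <<'E'
from h import *
a=snapshot("scene")["img"][90:220,140:300];b=snapshot("wrist")["img"]
cv2.imwrite("pics/c2.png",np.hstack([cv2.resize(a,(480,390)),cv2.resize(b,(320,240))[:,:].copy() if 0 else cv2.copyMakeBorder(cv2.resize(b,(320,240)),0,150,0,0,0)])[:,:,::-1])
E
```

```text
(no output)
```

View pics/c2.png

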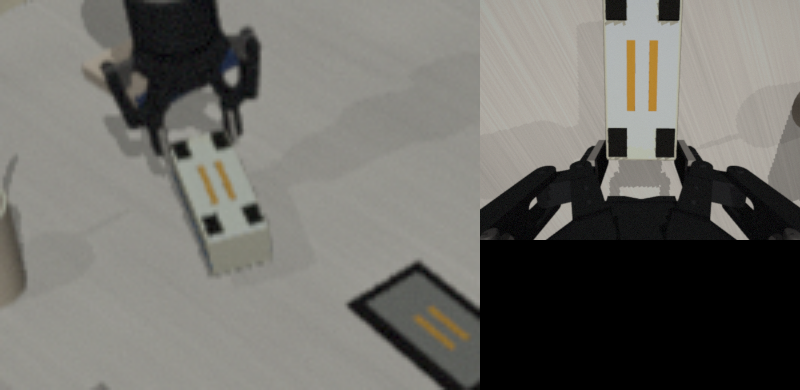

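Picture 4 shows the block held at one end, but not whether it is tilted. I'll triangulate the brass strips from the wrist and scene views to get the tilt.

```bash
cat >> h.py <<'E'
def P(s): 
    W=np.linalg.inv(s["extrinsics"]);return s["mtx"]@np.diag([1,-1,-1])@W[:3]
def strips(s,box=(0,0,560,420)):
    out=[]
    for c in blobs(s,(10,90,60),(28,255,255),box,4)[:4]:
        m=c.mean(0);_,_,v=np.linalg.svd((c-m).astype(float),full_matrices=False);t=(c-m)@v[0]
        out.append((m,m+v[0]*t.min(),m+v[0]*t.max()))
    return out
def tri(s1,p1,s2,p2):
    X=cv2.triangulatePoints(P(s1),P(s2),np.float64(p1).reshape(2,1),np.float64(p2).reshape(2,1));return (X[:3]/X[3]).ravel()
E
python3 - <<'E'
from h import *
np.set_printoptions(precision=4,suppress=True)
s=snapshot("scene");w=snapshot("wrist");t=snapshot("top")
A=strips(s,(190,120,240,200));B=strips(w);C=strips(t,(340,180,430,260))
for n,Q in(("s",A),("w",B),("t",C)):
    for q in Q: print(n,*[np.round(k,1) for k in q])
for a in A[:2]:
  for b in B[:2]:
    for k,l in((0,0),(1,1),(1,2),(2,1),(2,2)): print(k,l,tri(s,a[k],w,b[l]))
E
```

```text
s [208.7 151. ] [206.4 145.2] [211. 157.]
s [214.5 149.5] [212.3 143.9] [216.8 155.1]
w [302.4 132. ] [303.6  70.9] [301.3 194.1]
w [263.5 131.3] [263.5  70. ] [263.6 193. ]
t [390.5 225. ] [381.9 221.3] [399.1 228.7]
t [393.2 219.4] [384.1 215.8] [402.  222.9]
0 0 [ 0.5493 -0.2456  0.0807]
1 1 [ 0.5591 -0.2306  0.1144]
1 2 [ 0.5382 -0.2691  0.0808]
2 1 [ 0.5593 -0.2243  0.0786]
2 2 [ 0.5308 -0.2764  0.0309]
0 0 [ 0.5436 -0.2438  0.0803]
1 1 [ 0.5553 -0.2287  0.1151]
1 2 [ 0.5321 -0.2676  0.0797]
2 1 [ 0.5538 -0.2222  0.0785]
2 2 [ 0.5215 -0.2759  0.0267]
0 0 [ 0.5413 -0.2394  0.0836]
1 1 [ 0.5509 -0.2252  0.1158]
1 2 [ 0.5307 -0.2616  0.0847]
2 1 [ 0.551  -0.219   0.0818]
2 2 [ 0.5236 -0.2678  0.0381]
0 0 [ 0.5348 -0.2388  0.0807]
1 1 [ 0.5466 -0.2241  0.1148]
1 2 [ 0.5234 -0.2623  0.0802]
2 1 [ 0.545  -0.2177  0.0798]
2 2 [ 0.5129 -0.2697  0.03  ]
```

The strips are level at z≈0.08, so the 20 N grip holds the block rigidly and it didn't swing. I'll set it back down, regrip with less overlap, and command a closure only just past contact to get a lighter grip.

Emit:
move_arm --moves '[0,0,0.012,0,1,0,0,0.012,0,1,0,0,0.012,0,1,0,0,0.003,0,1,0,0,0,0,0.2,0,0,0,0,0.2,0,0.006,-0.005,0,0.2,0,0,0,0,0.33,0,0,0,0,0.36,0,0,0,0,0.36]' --force 20

```text
clock: 5.35
position: [0.5157, -0.3048, 0.0621]
ee_rot: [[0.913, -0.407, 0.001], [-0.407, -0.913, -0.001], [0.001, 0.001, -1.0]]
contact_force: [-1.8, -0.9, 6.3]
grip_width: 0.0552
```

Emit:
move_arm --moves '[0,0,0,0,0.36,0,0,-0.003,0,0.36,0,0,-0.003,0,0.36,0,0,-0.003,0,0.36,0,0,-0.003,0,0.36,0,0,-0.003,0,0.36,0,0,-0.003,0,0.36,0,0,0,0,0.36,0,0,0,0,0.36,0,0,0,0,0.36]'

```text
clock: 6.6
position: [0.5156, -0.3045, 0.0793]
ee_rot: [[0.913, -0.407, -0.0], [-0.407, -0.913, -0.0], [0.0, 0.0, -1.0]]
contact_force: [-0.1, -0.9, -3.3]
grip_width: 0.0549
```

```bash
cat > tilt.py <<'E'
from h import *
import sys
s=snapshot("scene");w=snapshot("wrist");A=strips(s,(190,100,240,200))[:2];B=strips(w)[:2]
ends=lambda Q,i:sum(sorted(q[1:],key=lambda p:p[1])[i] for q in Q)/len(Q)
a,b=tri(s,ends(A,0),w,ends(B,1)),tri(s,ends(A,1),w,ends(B,0))
print(len(A),len(B),a.round(4),b.round(4),"len",np.linalg.norm(a-b).round(4),"slope deg",np.degrees(np.arcsin((a-b)[2]/np.linalg.norm(a-b))).round(1));print(get_obs()["contact_force"].round(2))
E
python3 tilt.py
```

```text
2 2 [ 0.5305 -0.266   0.0565] [ 0.5514 -0.221   0.054 ] len 0.0497 slope deg 2.9
[-0.96 -0.24 -1.38]
```

Emit:
move_arm --moves '[0,0,0,0,0.35,0,0,-0.003,0,0.35,0,0,-0.003,0,0.35,0,-0.001,-0.003,0,0.35,0,-0.001,-0.003,0,0.35,0,-0.001,-0.003,0,0.35,0,-0.001,-0.003,0,0.35,0,-0.001,-0.003,0,0.35,0,-0.001,-0.003,0,0.35,0,0,0,0,0.35]'

```text
clock: 7.95
position: [0.5182, -0.2989, 0.1036]
ee_rot: [[0.913, -0.407, 0.0], [-0.407, -0.913, -0.0], [0.0, 0.0, -1.0]]
contact_force: [-0.4, -0.2, -1.7]
grip_width: 0.0555
```

```bash
python3 tilt.py; python3 - <<'E'
from h import *
a=snapshot("scene")["img"][90:200,150:290];b=snapshot("wrist")["img"]
cv2.imwrite("pics/c3.png",np.hstack([cv2.resize(a,(420,330),interpolation=2),cv2.copyMakeBorder(cv2.resize(b,(360,270)),0,60,0,0,0)])[:,:,::-1])
E
```

```text
2 2 [ 0.5324 -0.2619  0.0721] [ 0.5519 -0.2195  0.061 ] len 0.048 slope deg 13.4
[ 0.24 -0.7  -1.44]
```

View pics/c3.png

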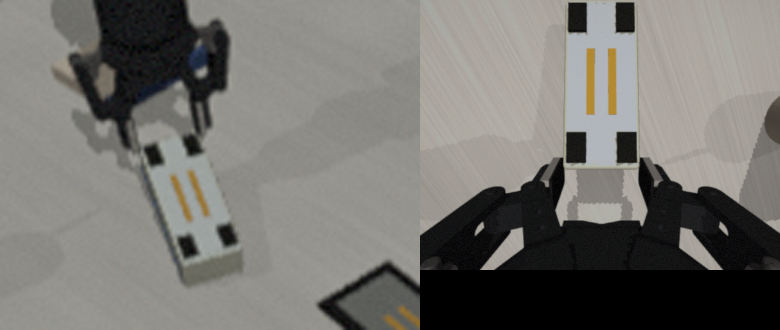

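Picture 5 shows the far end resting on the shelf while the gripped end rises (slope about 15°, half the weight on the tool), so the light grip pivots. I'll continue along the arc about the far lower edge.

Emit:
move_arm --moves '[0,-0.005,-0.005,0,0.35,0,-0.005,-0.005,0,0.35,0,-0.005,-0.005,0,0.35,0,-0.006,-0.004,0,0.35,0,-0.006,-0.004,0,0.35,0,-0.006,-0.004,0,0.35,0,-0.006,-0.004,0,0.35,0,-0.006,-0.003,0,0.35,0,-0.006,-0.003,0,0.35,0,-0.006,-0.003,0,0.35]'

```text
clock: 9.4
position: [0.5415, -0.246, 0.1431]
ee_rot: [[0.914, -0.407, -0.0], [-0.407, -0.914, 0.001], [-0.0, -0.001, -1.0]]
contact_force: [0.1, -0.5, -1.2]
grip_width: 0.0555
```

```bash
python3 tilt.py
```

```text
2 2 [ 0.5515 -0.219   0.0969] [ 0.565  -0.1896  0.0628] len 0.047 slope deg 46.5
[-0.92 -1.65  0.16]
```

Emit:
move_arm --moves '[0,-0.008,-0.003,0,0.35,0,-0.008,-0.002,0,0.35,0,-0.008,-0.002,0,0.35,0,-0.008,-0.0015,0,0.35,0,-0.008,-0.001,0,0.35,0,-0.008,-0.0005,0,0.35,0,-0.008,0,0,0.35,0,-0.008,0,0,0.35,0,-0.006,0.001,0,0.35,0,0,0,0,0.35]'

```text
clock: 10.75
position: [0.5701, -0.1824, 0.1527]
ee_rot: [[0.914, -0.406, 0.001], [-0.406, -0.914, -0.0], [0.001, -0.0, -1.0]]
contact_force: [-0.2, 0.9, 1.4]
grip_width: 0.0555
```

```bash
python3 tilt.py;  python3 - <<'E'
from h import *
a=snapshot("scene")["img"][80:230,150:330];b=snapshot("wrist")["img"]
cv2.imwrite("pics/c4.png",np.hstack([cv2.resize(a,(420,350),interpolation=2),cv2.copyMakeBorder(cv2.resize(b,(360,270)),0,80,0,0,0)])[:,:,::-1])
E
```

```text
2 2 [ 0.5976 -0.0988  0.1759] [ 0.6064 -0.0726  0.1578] len 0.033 slope deg 33.3
[ 0.42 -0.29  1.3 ]
```

View pics/c4.png

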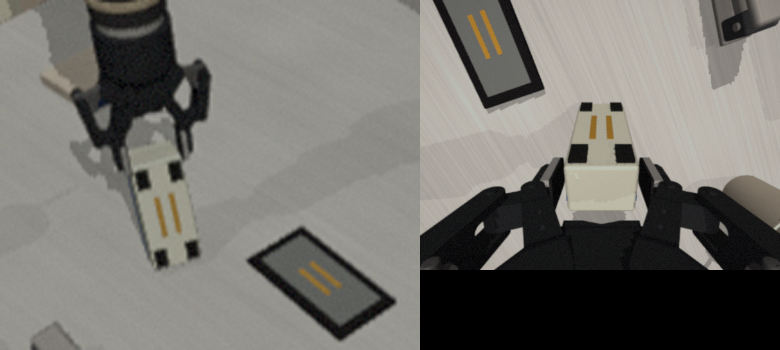

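Picture 6 shows the block almost standing. The wrist mask picked up the pad's strips instead of the satellite's, so I'll restrict it.

```bash
sed -i 's/B=strips(w)/B=strips(w,(225,60,335,360))/' tilt.py; python3 tilt.py
```

```text
2 2 [ 0.5729 -0.1716  0.0945] [ 0.5788 -0.159   0.0512] len 0.0455 slope deg 72.2
[-0.7  -0.71  2.37]
```

Emit:
move_arm --moves '[0,-0.006,0,0,0.35,0,-0.006,0.001,0,0.35,0,-0.006,0.001,0,0.35,0,-0.006,0.001,0,0.35,0,-0.006,0.001,0,0.35,0,-0.006,0.002,0,0.35,0,-0.004,0.002,0,0.35,0,0,0,0,0.35,0,0,0,0,0.35,0,0,0,0,0.35]'

```text
clock: 12.3
position: [0.5868, -0.1461, 0.1463]
ee_rot: [[0.913, -0.407, 0.003], [-0.407, -0.913, -0.001], [0.003, -0.001, -1.0]]
contact_force: [-2.5, 1.1, 8.6]
grip_width: 0.0557
```

```bash
python3 tilt.py
```

```text
2 2 [ 0.5851 -0.1454  0.0877] [ 0.5845 -0.1457  0.0421] len 0.0456 slope deg 89.2
[-1.94  0.61  9.22]
```

It's standing at 89°, with its feet face toward the pad side. Next I'll regrip at the opposite top corner so the tip-over can continue with the fingers clear of the shelf.

Emit:
move_arm --moves '[0,0,-0.002,0,0.35,0,0,0,0,0.22,0,0,0,0,0.2,0,0.01,0.001,0,0.2,0,0.01,0.002,0,0.2,0,0.011,0.002,0,0.2,0,0.011,0.002,0,0.2,0,0,0,0,0.33,0,0,0,0,0.355,0,0,0,0,0.355]'

```text
clock: 13.65
position: [0.5689, -0.1845, 0.1395]
ee_rot: [[0.914, -0.407, -0.0], [-0.407, -0.914, -0.0], [-0.0, 0.0, -1.0]]
contact_force: [-2.8, -0.2, 2.5]
grip_width: 0.0555
```

```bash
python3 tilt.py
```

```text
2 2 [ 0.5859 -0.1423  0.0875] [ 0.5855 -0.1422  0.0412] len 0.0463 slope deg 89.5
[-2.44  0.02  3.1 ]
```

Emit:
move_arm --moves '[0,-0.006,-0.001,0,0.355,0,-0.006,-0.001,0,0.355,0,-0.006,-0.001,0,0.355,0,-0.006,-0.001,0,0.355,0,-0.006,-0.001,0,0.355,0,-0.006,-0.0005,0,0.355,0,-0.006,0,0,0.355,0,-0.006,0,0,0.355,0,-0.006,0.0005,0,0.355,0,-0.006,0.001,0,0.355]'

```text
clock: 15.0
position: [0.5937, -0.1293, 0.1434]
ee_rot: [[0.913, -0.407, 0.0], [-0.407, -0.913, 0.0], [0.0, -0.0, -1.0]]
contact_force: [-1.2, -0.2, 4.4]
grip_width: 0.0555
```

```bash
python3 tilt.py;  python3 - <<'E'
from h import *
a=snapshot("scene")["img"][80:230,150:330];b=snapshot("wrist")["img"]
cv2.imwrite("pics/c5.png",np.hstack([cv2.resize(a,(420,350),interpolation=2),cv2.copyMakeBorder(cv2.resize(b,(360,270)),0,80,0,0,0)])[:,:,::-1])
E
```

```text
Traceback (most recent call last):
  File "tilt.py", line 5, in <module>
    a,b=tri(s,ends(A,0),w,ends(B,1)),tri(s,ends(A,1),w,ends(B,0))
                          ~~~~^^^^^
  File "tilt.py", line 4, in <lambda>
    ends=lambda Q,i:sum(sorted(q[1:],key=lambda p:p[1])[i] for q in Q)/len(Q)
                    ~~~~~~~~~~~~~~~~~~~~~~~~~~~~~~~~~~~~~~~~~~~~~~~~~~^~~~~~~
ZeroDivisionError: division by zero
```

View pics/c5.png

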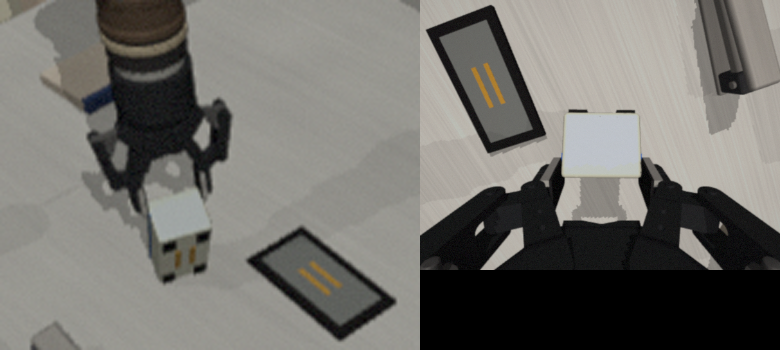

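Picture 7 shows the block tipping past vertical toward its feet, as intended. I'll continue down the arc.

Emit:
move_arm --moves '[0,-0.007,0.001,0,0.355,0,-0.007,0.001,0,0.355,0,-0.007,0.002,0,0.355,0,-0.006,0.002,0,0.355,0,-0.006,0.003,0,0.355,0,-0.006,0.003,0,0.355,0,-0.006,0.003,0,0.355,0,-0.006,0.004,0,0.355,0,-0.005,0.004,0,0.355,0,-0.005,0.004,0,0.355]'

```text
clock: 16.45
position: [0.6191, -0.0729, 0.1169]
ee_rot: [[0.914, -0.406, 0.002], [-0.406, -0.914, 0.002], [0.001, -0.003, -1.0]]
contact_force: [0.4, 5.0, 6.5]
grip_width: 0.0554
```

```bash
python3 - <<'E'
from h import *
print(get_obs()["contact_force"])
a=snapshot("scene")["img"][80:230,150:330];b=snapshot("wrist")["img"]
cv2.imwrite("pics/c6.png",np.hstack([cv2.resize(a,(420,350),interpolation=2),cv2.copyMakeBorder(cv2.resize(b,(360,270)),0,80,0,0,0)])[:,:,::-1])
E
```

```text
[0.43213067 5.01493463 6.54967967]
```

View pics/c6.png

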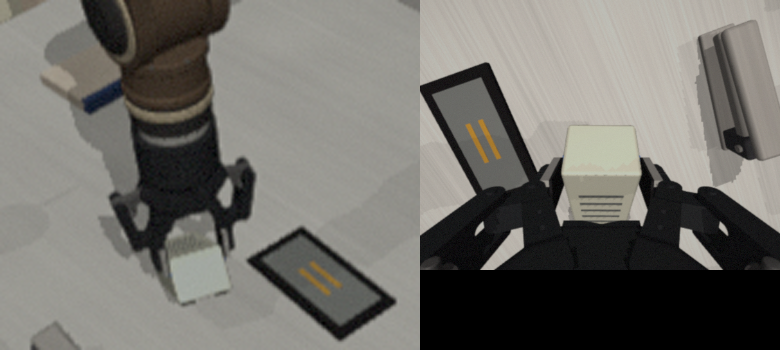

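Picture 8 shows the vents turning upward and the tilt about half done. I'll lower on along the arc.

Emit:
move_arm --moves '[0,-0.005,0.004,0,0.355,0,-0.005,0.005,0,0.355,0,-0.005,0.005,0,0.355,0,-0.005,0.005,0,0.355,0,-0.004,0.005,0,0.355,0,-0.004,0.006,0,0.355,0,-0.004,0.006,0,0.355,0,-0.003,0.006,0,0.355,0,-0.003,0.006,0,0.355,0,-0.002,0.005,0,0.355]'

```text
clock: 17.8
position: [0.6344, -0.0375, 0.0626]
ee_rot: [[0.913, -0.407, -0.0], [-0.407, -0.913, -0.0], [-0.0, 0.0, -1.0]]
contact_force: [2.7, 3.4, 1.8]
grip_width: 0.0553
```

```bash
python3 - <<'E'
from h import *
print(get_obs()["contact_force"])
t=snapshot("top");np.savez("pics/top7.npz",**t)
a=t["img"][150:270,260:420];b=snapshot("wrist")["img"]
cv2.imwrite("pics/c7.png",np.hstack([cv2.resize(a,(420,315),interpolation=2),cv2.copyMakeBorder(cv2.resize(b,(360,270)),0,45,0,0,0)])[:,:,::-1])
E
```

```text
[2.66235947 3.38172277 1.80999775]
```

View pics/c7.png

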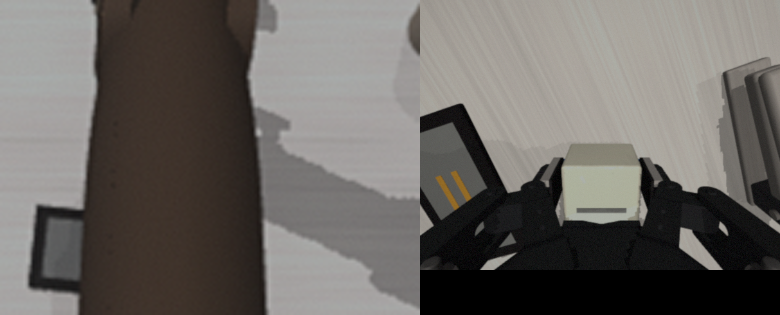

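Picture 9 (10 available or so) shows the vent side up and almost flat. I'll press the last few mm down, release, and back away so the wrist and top cameras can see it.

Emit:
move_arm --moves '[0,-0.001,0.002,0,0.355,0,0,0.002,0,0.355,0,0,0.002,0,0.355,0,0,0,0,0.2,0,0,0,0,0.05,0,0,-0.04,0,0,0,0,-0.05,0,0,0,0.06,-0.02,0,0,0,0.06,0,0,0,0,0.06,0,0,0]'

```text
clock: 19.15
position: [0.5611, -0.2021, 0.1675]
ee_rot: [[0.914, -0.406, 0.001], [-0.406, -0.914, -0.001], [0.001, 0.001, -1.0]]
contact_force: [1.0, -0.8, -0.6]
grip_width: 0.0853
```

```bash
python3 - <<'E'
from h import *
for n in("wrist","scene","top"): np.savez(f"pics/{n}8.npz",**snapshot(n))
L=lambda n:np.load(f"pics/{n}8.npz")["img"]
cv2.imwrite("pics/c8.png",np.hstack([cv2.resize(L("top")[150:270,260:420],(400,300),interpolation=2),cv2.resize(L("wrist"),(400,300))])[:,:,::-1])
E
```

```text
(no output)
```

View pics/c8.png

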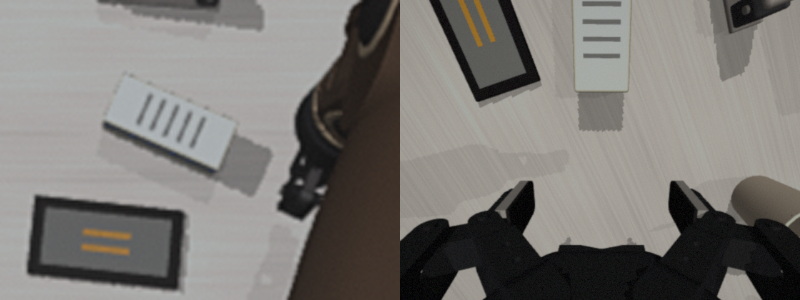

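Picture 10 shows the satellite flat with vents up, at about (328,200) in the top view, next to the pad. Now I'll measure its pose from the vent slots and outline.

```bash
cat > vent.py <<'E'
from h import *
def meas(t,box,z):
    x0,y0,x1,y1=box;g=cv2.cvtColor(t["img"],cv2.COLOR_RGB2GRAY)[y0:y1,x0:x1]
    for th in (165,180):
        m=(g>th).astype(np.uint8);c,_=cv2.findContours(m,0,1,offset=(x0,y0));c=max(c,key=cv2.contourArea).reshape(-1,2)
        print(th,"outline",rect(t,c,z))
    h=cv2.convexHull(c.reshape(-1,1,2));M=np.zeros(t["img"].shape[:2],np.uint8);cv2.fillPoly(M,[h],1);M=cv2.erode(M,np.ones((3,3)))
    G=cv2.cvtColor(t["img"],cv2.COLOR_RGB2GRAY);d=((G<140)&(M>0)).astype(np.uint8)
    v,_=cv2.findContours(d,0,1);v=[k.reshape(-1,2) for k in v if len(k)>=4]
    for k in v: print("slot",rect(t,k,z))
    pts=np.vstack(v);print("slots",len(v),rect(t,pts,z));print("grey max",g.max())
E
python3 - <<'E'
from vent import *
t=dict(np.load("pics/top8.npz"));meas(t,(298,175,360,222),.05)
E
```

```text
165 outline (array([ 0.6181, -0.0895]), array([0.159, 0.109]), 89.6)Traceback (most recent call last):
  File "<stdin>", line 2, in <module>
  File "vent.py", line 5, in meas
    m=(g>th).astype(np.uint8);c,_=cv2.findContours(m,0,1,offset=(x0,y0));c=max(c,key=cv2.contourArea).reshape(-1,2)
                                                                           ~~~^^^^^^^^^^^^^^^^^^^^^^^
ValueError: max() iterable argument is empty
```

```bash
python3 - <<'E'
import re;s=open("vent.py").read()
s=s.replace("for th in (165,180):","for th in (g.max()-14,g.max()-9,g.max()-6):").replace("m=(g>th).astype(np.uint8)","m=cv2.morphologyEx((g>th).astype(np.uint8),cv2.MORPH_OPEN,np.ones((3,3)))").replace("G<140","G<g.max()-35");open("vent.py","w").write(s)
from vent import *
t=dict(np.load("pics/top8.npz"));g=cv2.cvtColor(t["img"],cv2.COLOR_RGB2GRAY);print(g[198:202,298:360:3]);meas(t,(298,175,360,222),.05)
E
```

```text
[[167 130 166 177 175 175 129 179 126 178 115 177 104 177 123 176 174 175
  168 161 167]
 [167  96 117 175 175 175 149 173 137 176 129 176 110 178 105 176 175 174
  174 154 168]
 [167  94  60 139 177 177 168 163 150 174 146 177 128 176 110 174 174 173
  175 163 168]
 [167 116  57  67 152 178 176 157 166 162 162 173 150 176 129 175 174 174
  175 167 166]]
165 outline (array([ 0.632 , -0.0896]), array([0.16, 0.08]), -89.9)
170 outline (array([ 0.6304, -0.0434]), array([0.05, 0.03]), -23.4)
173 outline (array([ 0.626, -0.044]), array([0.042, 0.023]), -20.8)Traceback (most recent call last):
  File "<stdin>", line 4, in <module>
  File "vent.py", line 11, in meas
    pts=np.vstack(v);print("slots",len(v),rect(t,pts,z));print("grey max",g.max())
    return _nx.concatenate(arrs, 0, dtype=dtype, casting=casting)
           ~~~~~~~~~~~~~~~^^^^^^^^^^^^^^^^^^^^^^^^^^^^^^^^^^^^^^^
ValueError: need at least one array to concatenate
```

```bash
cat > vent.py <<'E'
from h import *
def meas(t,box,z,th=169,sl=150,ref=None):
    x0,y0,x1,y1=box;g=cv2.cvtColor(t["img"],cv2.COLOR_RGB2GRAY)[y0:y1,x0:x1]
    k=np.ones((3,3),np.uint8);m=cv2.morphologyEx((g>th).astype(np.uint8),cv2.MORPH_CLOSE,np.ones((5,5),np.uint8));m=cv2.morphologyEx(m,cv2.MORPH_OPEN,k)
    c,_=cv2.findContours(m,0,1,offset=(x0,y0));c=max(c,key=cv2.contourArea).reshape(-1,2);print("outline",th,rect(t,c,z))
    c,_=cv2.findContours((g<sl).astype(np.uint8),0,1,offset=(x0,y0))
    C=[]
    for q in c:
        if len(q)<3: continue
        r=rect(t,q.reshape(-1,2),z)
        if .022<r[1][0]<.045 and r[1][1]<.011: C.append(r[0]);print(" slot",r)
    C=np.array(C)
    if len(C)>1:
        d=C[C[:,1].argmax()]-C[C[:,1].argmin()];print("slots",len(C),C.mean(0).round(4),"axis deg",np.degrees(np.arctan2(d[1],d[0])).round(1))
E
python3 - <<'E'
from vent import *
t=dict(np.load("pics/top8.npz"))
for th in(169,171): meas(t,(298,175,360,222),.05,th)
E
```

```text
outline 169 (array([ 0.6373, -0.0806]), array([0.157, 0.093]), 65.9)
 slot (array([ 0.5986, -0.1147]), array([0.032, 0.005]), -23.8)
 slot (array([ 0.6045, -0.1005]), array([0.032, 0.005]), -23.8)
 slot (array([ 0.6107, -0.0871]), array([0.036, 0.005]), -24.4)
 slot (array([ 0.6176, -0.0737]), array([0.033, 0.005]), -24.3)
 slot (array([ 0.624 , -0.0601]), array([0.035, 0.005]), -22.1)
slots 5 [ 0.6111 -0.0872] axis deg 65.1
outline 171 (array([ 0.6177, -0.0879]), array([0.127, 0.063]), 65.9)
 slot (array([ 0.5986, -0.1147]), array([0.032, 0.005]), -23.8)
 slot (array([ 0.6045, -0.1005]), array([0.032, 0.005]), -23.8)
 slot (array([ 0.6107, -0.0871]), array([0.036, 0.005]), -24.4)
 slot (array([ 0.6176, -0.0737]), array([0.033, 0.005]), -24.3)
 slot (array([ 0.624 , -0.0601]), array([0.035, 0.005]), -22.1)
slots 5 [ 0.6111 -0.0872] axis deg 65.1
```

Emit:
move_arm --moves '[-0.001,-0.042,0,0,0,0,-0.042,0,0,0,0,-0.042,0,0,0,0,0,0.04,0,0,0,0,0.045,0,0,0,0,0.045,0,0,0,0,0,0,0.3,0,0,0,0,0.6,0,0,0,0,1,0,0,0,0,1]' --force 30

```text
clock: 20.55
position: [0.613, -0.085, 0.0384]
ee_rot: [[0.913, -0.407, 0.002], [-0.407, -0.913, -0.0], [0.002, -0.001, -1.0]]
contact_force: [0.2, 0.6, -3.5]
grip_width: 0.0554
```

Emit:
move_arm --moves '[0,0,-0.01,0,1,0,0,-0.02,0,1,0,0,-0.02,0,1,0,0,-0.01,-8.9,1,0,0,0,-8.9,1,-0.0325,-0.0128,0,0,1,-0.0325,-0.0128,0,0,1,-0.0325,-0.0128,0,0,1,-0.0325,-0.0128,0,0,1,0,0,0,0,1]'

```text
clock: 21.8
position: [0.4867, -0.0192, 0.098]
ee_rot: [[0.994, -0.107, -0.0], [-0.107, -0.994, 0.0], [-0.0, -0.0, -1.0]]
contact_force: [1.4, 0.1, -2.0]
grip_width: 0.0556
```

Emit:
move_arm --moves '[0.003,-0.001,0.015,0,1,0,0,0.015,0,1,0,0,0.01,0,1,0,0,0.006,0,1,0,0,0.002,0,1,0,0,0.001,0,1,0,0,0.001,0,1,0,0,0.001,0,1,0,0,0,0,1,0,0,0,0,1]'

```text
clock: 23.05
position: [0.4917, -0.0193, 0.0462]
ee_rot: [[0.994, -0.108, 0.0], [-0.108, -0.994, 0.0], [0.0, -0.0, -1.0]]
contact_force: [-0.1, 0.4, -2.6]
grip_width: 0.0558
```

Emit:
move_arm --moves '[0,0,0.001,0,1,0,0,0.001,0,1,0,0,0,0,0.3,0,0,0,0,0.1,0,0,0,0,0,0,0,-0.04,0,0,0,0,-0.05,0,0,0,-0.06,-0.02,0,0,0,-0.06,0,0,0,0,-0.06,0,0,0]'

```text
clock: 24.3
position: [0.5115, 0.1606, 0.1544]
ee_rot: [[0.994, -0.109, 0.001], [-0.109, -0.994, 0.0], [0.001, -0.001, -1.0]]
contact_force: [1.0, 0.1, -0.4]
grip_width: 0.0856
```

```bash
python3 - <<'E'
from vent import *
t=snapshot("top");s=snapshot("scene");np.savez("pics/top9.npz",**t);np.savez("pics/scene9.npz",**s)
meas(t,(260,215,345,280),.058,130)
for c in blobs(t,(0,0,0),(180,255,70),(260,215,345,280),100)[:1]: print("pad",rect(t,c,.008))
cv2.imwrite("pics/c9.png",np.hstack([cv2.resize(t["img"][190:300,230:380],(400,293),interpolation=2),cv2.resize(s["img"][140:260,220:380],(390,293))])[:,:,::-1])
E
```

```text
outline 130 (array([ 0.4831, -0.0194]), array([0.215, 0.162]), -89.9)
 slot (array([0.4032, 0.0321]), array([0.025, 0.002]), -89.9)
pad (array([ 0.4887, -0.0213]), array([0.158, 0.084]), 83.9)
```

View pics/c9.png

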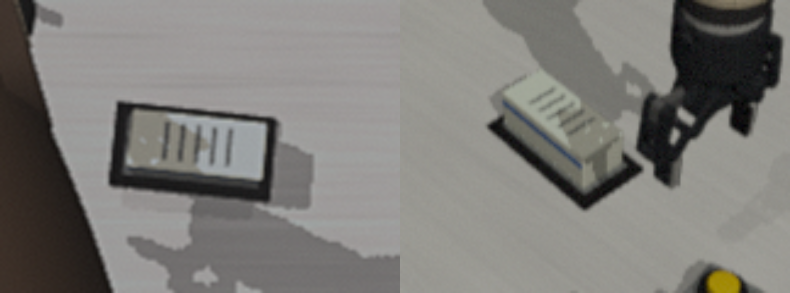

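Picture 11 shows the satellite right way up on the pad, inside its black border. I'll check its offset numerically.

```bash
python3 - <<'E'
from h import *
t=dict(np.load("pics/top9.npz"));g=cv2.cvtColor(t["img"],cv2.COLOR_RGB2GRAY)
p=blobs(t,(0,0,0),(180,255,70),(260,215,345,280),100)[0];M=np.zeros_like(g);cv2.fillPoly(M,[cv2.convexHull(p.reshape(-1,1,2))],1);M=cv2.erode(M,np.ones((3,3),np.uint8))
print(g[240,268:340:2])
for th in(100,115,130):
    m=cv2.morphologyEx(((g>th)&(M>0)).astype(np.uint8),cv2.MORPH_CLOSE,np.ones((5,5),np.uint8))
    c,_=cv2.findContours(m,0,1);c=max(c,key=cv2.contourArea).reshape(-1,2);print(th,rect(t,c,.058),c.min(0),c.max(0))
E
```

```text
[155 158 124  25  33  95 133 131 130 130 130 131  75 132 132  77 131 133
  89 165 164  96 163 160 103 163 162 160 162 162 166  48  36 119 160 158]
100 (array([ 0.4904, -0.0218]), array([0.13 , 0.055]), 83.7) [277 231] [329 257]
115 (array([ 0.4903, -0.0218]), array([0.13 , 0.054]), 83.7) [277 231] [329 257]
130 (array([ 0.4904, -0.0216]), array([0.128, 0.053]), 83.9) [277 232] [329 256]
```

It is docked: about 2 mm and 0.2° from the pad's centre and heading. Next I'll close the fingers and go over the green key.

Emit:
move_arm --moves '[0.001,-0.04,0,0,1,0.001,-0.04,0,0,1,0.001,-0.04,0,0,1,0.001,-0.041,0,0,1,0,0,0,0,1,0,0,0.03,0,1,0,0,0.03,0,1,0,0,0,0,1,0,0,0,0,1,0,0,0,0,1]'

```text
clock: 25.65
position: [0.5334, 0.3187, 0.0956]
ee_rot: [[0.994, -0.109, 0.002], [-0.109, -0.994, 0.001], [0.002, -0.002, -1.0]]
contact_force: [-0.1, -0.6, -0.4]
grip_width: 0.0001
```

Take a wrist/scene measurement-free approach: descend to just above and press, reading the force.

Emit:
move_arm --moves '[0,0,0.015,0,1,0,0,0.01,0,1,0,0,0.004,0,1,0,0,0.003,0,1,0,0,0.003,0,1,0,0,0.002,0,1,0,0,0.001,0,1,0,0,0,0,1,0,0,0,0,1,0,0,0,0,1]'

```text
clock: 26.9
position: [0.5323, 0.3185, 0.0588]
ee_rot: [[0.994, -0.108, 0.001], [-0.108, -0.994, 0.001], [0.001, -0.001, -1.0]]
contact_force: [-8.5, -4.7, 19.4]
grip_width: 0.0
```

At 19 N and exactly 6 mm of travel, the green key is bottomed. Lift and go to blue.

Emit:
move_arm --moves '[0,0,-0.005,0,1,0,0,-0.015,0,1,0,0,-0.015,0,1,0.005,0.024,0,0,1,0.005,0.023,0,0,1,0,0,0,0,1,0,0,0,0,1,0,0,0.008,0,1,0,0,0,0,1,0,0,0,0,1]'

```text
clock: 28.15
position: [0.5371, 0.2711, 0.0825]
ee_rot: [[0.994, -0.108, -0.001], [-0.108, -0.994, -0.0], [-0.0, 0.0, -1.0]]
contact_force: [-1.0, -0.6, 0.4]
grip_width: 0.0003
```

Emit:
move_arm --moves '[0,0,0.01,0,1,0,0,0.005,0,1,0,0,0.004,0,1,0,0,0.003,0,1,0,0,0.002,0,1,0,0,0.001,0,1,0,0,0,0,1,0,0,0,0,1,0,0,0,0,1,0,0,0,0,1]'

```text
clock: 29.4
position: [0.537, 0.2707, 0.059]
ee_rot: [[0.994, -0.108, 0.0], [-0.108, -0.994, 0.0], [0.0, -0.0, -1.0]]
contact_force: [-5.0, -1.8, 9.6]
grip_width: 0.0001
```

Emit:
move_arm --moves '[0,0,-0.005,0,1,0,0,-0.01,0,1,0,0,-0.01,0,1,0.005,0.023,0,0,1,0.004,0.023,0,0,1,0,0,0,0,1,0,0,0,0,1,0,0,0.002,0,1,0,0,0,0,1,0,0,0,0,1]'

```text
clock: 30.65
position: [0.5412, 0.2244, 0.0807]
ee_rot: [[0.994, -0.108, -0.0], [-0.108, -0.994, -0.0], [-0.0, 0.0, -1.0]]
contact_force: [0.3, -0.4, 0.4]
grip_width: 0.0
```

Emit:
move_arm --moves '[0,0,0.009,0,1,0,0,0.005,0,1,0,0,0.004,0,1,0,0,0.003,0,1,0,0,0.002,0,1,0,0,0.001,0,1,0,0,0,0,1,0,0,0,0,1,0,0,0,0,1,0,0,0,0,1]'

```text
clock: 31.9
position: [0.5411, 0.224, 0.0589]
ee_rot: [[0.994, -0.108, 0.001], [-0.108, -0.994, 0.001], [0.001, -0.001, -1.0]]
contact_force: [-7.3, -1.9, 16.1]
grip_width: 0.0001
```

Emit:
move_arm --moves '[0,0,-0.005,0,1,0,0,-0.02,0,1,0,0,-0.04,0,1,0,0,-0.04,0,1,0,0,-0.04,0,1,-0.05,0,0,0,1,-0.05,0,0,0,1,-0.05,0,0,0,1,0,0,0,0,1,0,0,0,0,1]'

```text
clock: 33.15
position: [0.3928, 0.2406, 0.2021]
ee_rot: [[0.994, -0.108, 0.002], [-0.108, -0.994, 0.001], [0.001, -0.001, -1.0]]
contact_force: [-0.3, -0.2, -0.2]
grip_width: -0.0001
```

```bash
python3 - <<'E'
from h import *
print(get_obs()["contact_force"])
t=snapshot("top");s=snapshot("scene")
cv2.imwrite("pics/c10.png",np.hstack([cv2.resize(t["img"][100:320,80:480],(500,275)),cv2.resize(s["img"][130:380,190:500],(300,242))[:, :].copy() if 0 else cv2.resize(s["img"][130:380,190:500],(300,275))])[:,:,::-1])
for n,lo,hi in(("red",(0,130,60),(8,255,255)),("green",(50,100,30),(85,255,255)),("blue",(100,120,40),(125,255,255)),("yellow",(20,130,80),(34,255,255))):
    for c in blobs(s,lo,hi,(335,240,430,310),20)[:1 if n!="red" else 2]: print(n,rect(s,c,.04))
E
```

```text
[-0.32690857 -0.24391394 -0.17477742]
red (array([0.4364, 0.3115]), array([0.073, 0.065]), -60.3)
red (array([0.5331, 0.3695]), array([0.035, 0.028]), 30.6)
green (array([0.5364, 0.322 ]), array([0.032, 0.032]), -47.7)
blue (array([0.5417, 0.2752]), array([0.033, 0.03 ]), 42.3)
yellow (array([0.5443, 0.2274]), array([0.032, 0.029]), 42.2)
```

View pics/c10.png

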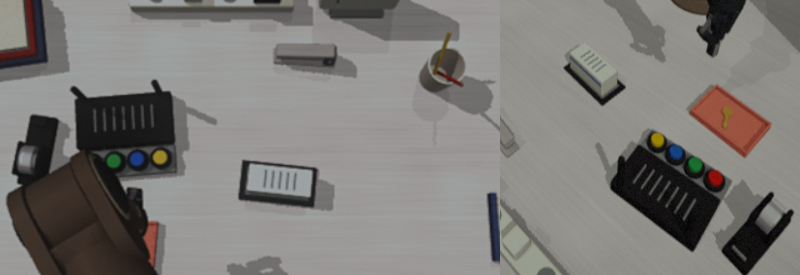

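The last picture shows the satellite docked and the bystanders apparently where they were. The key positions match the first scene view, so all keys are up. The arm is clear, so I'll hand in.

```bash
python3 -c "
from cell import *
print(close_job())"
```

```text
the job is handed in; nothing more can be done
None
```

The satellite is docked on the pad, feet down, the green, blue and yellow keys were pressed in that order, and the job is handed in. It took about 33 s of the 67 s; `close_job()` gave no verdict.

**Turning it over:** The tool can only spin about the vertical, so I gripped one end lightly and let the block pivot up onto its end. I then regripped the opposite corner, tipped it over onto its feet, and carried it to the pad. The first try, at the full 20 N grip, held the block rigid, so I set it back down and regripped more lightly.

**Last checks:**
- **Docking:** after release the satellite measured about 2 mm from the pad's centre and within 0.2° of its heading. I measured this before pressing the keys; afterwards I only looked at the pictures, and it still appeared docked.
- **Key presses:** each stopped at about 6 mm travel, with 19 N on green, 10 N on blue and 16 N on yellow. Fully down takes about 4.5 N.
- **At hand-in:** all four keys were back within 0.2 mm of their first positions in the scene view, which shows position across the shelf rather than height. The wrist force was near zero with the arm clear.
- **Bystanders:** the stapler, tape, cup and tray appeared unmoved, but I did not measure them.

**Disagreements:** The top and scene views differed by up to about 5 mm on the key positions; I aimed near the top view. Tilt readings failed twice, once because the mask picked up the pad's strips and once because the strips were hidden.

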